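Open the photometer's port cover and seat its filter cell

ROBOT

A 7-joint arm with a two-finger parallel gripper is mounted at the origin on the work surface; the furniture and walls round the work are solid. World frame = base frame: x ahead of the robot, y to its left, z up, the work surface at z = 0. Lengths are in m, angles in rad, forces in N, time in s.
With the tool pointing down it reaches from about 0.4 to 0.85 m from the base axis. Payload 10.4 kg.
Tool frame: the origin (TCP) lies midway between the tips of the shut fingers; the grasp point (between the pads) lies 19 mm behind it (manip.pinch_z is the distance from the TCP to the grasp point, in m); y points along the fingers, x is the direction in which the jaws open and shut, and the axes are right-handed (so a half turn about y gives the same grasp; the last joint's range is limited). The gripper opens to 85 mm and grips with 20 to 120 N. Pads are 22 mm wide; open, the fingers measure 114 mm over their backs; the gripper's body (76 mm by 85 mm) begins 54 mm behind the grasp point. The pads swing forward as they close: fully open they stand 13 mm farther back than shut.
Start: joints at [-1.263, 0.332, -0.065, 1.46, 0.022, 1.35, -0.088], TCP at [0.203, 0.591, 0.231] pointing down, gripper open.
Joint ranges: [-2.6, 2.6], [-0.5, 2.12], [-1.47, 1.34], [0.16, 2.42], [-1.27, 4.41], [0.06, 2.06], [-2.6, 2.6]. Speed limits (rad/s): [2.22, 2.22, 2.79, 2.79, 3.14, 3.14, 3.14].

INTERFACE

Orientations are given as a unit quaternion [x, y, z, w].
In Python, from workcell import manip gives the robot as it stands.
- The arm moves only by the shell command python3 -m pendant 'ROWS' [OPENING] [FORCE]. ROWS is a JSON object of lists of equal length, an entry for each row: "offset": the shift along the tool's x, y, z scaled (see below), a list of three; "turn": the turn, a rotation vector about the tool's x, y, z scaled (see below), a list of three. A call has 1 to 12 rows; each row is the pose to reach, as a shift and turn from the pose measured when the call began, along the tool's axes at that moment; what a row does not reach only later rows make up. The controller multiplies each number of a shift by 200 mm and each number of a turn by 45 degrees. A row lasts 1/8 s, in which the tool goes at most 62.5 mm and 10.7 degrees, less where a joint would pass 70% of its speed; a pose out of reach is approached as far as the arm can. A call with a number of a shift or a turn outside -1 to 1 is refused whole. A call with a gripper value outside its range is refused whole. OPENING is the opening in per cent of the stroke, from 0 (shut) to 100 (fully open), set as the call begins (- or left out, the last holds). The fingers move at their own pace and stop on an object; FORCE is the grip in N (left out, the last holds). Time passes only in rows, so rows that repeat a pose let the fingers close. It gives the time, the measured TCP pose, the force and the opening at its end, in the units of the state.
- manip.get_obs(): the state, without advancing time (a new reading comes with each control period).
- manip.camera(name): name is "scene" or "top" or "wrist"; returns (picture, depth): 480x640x3 uint8, red, green, blue; 480x640 float32, m along the optical axis (not along the pixel's ray), 0 where there is no reading.
- manip.camera_model(name): a dict with "intrinsics" (3x3 intrinsics, pixels), "R" (3x3) and "t" (3): a world point X has camera coordinates R X + t; the wrist camera has in their place "tool_from_camera" (4x4, takes a point from camera to tool coordinates, whose origin is the TCP and whose axes are the tool frame's). Camera axes: x right, y down, z forward; pixel columns grow to the right and rows downward; lengths in m; the calibration is good to about 2 mm. A picture is of the moment at which its call begins: read the wrist's pose just before it. camera_model takes no time and is no camera call.
- manip.hand_in(): hands the job in, once; it reports no verdict.
The state is a dict: "clock": time; "joint_pos": joint angles; "joint_velocities": joint speeds; "tau": joint torques, N m; "position": TCP position; "ee_rot": TCP orientation; "ft_force": force on the tool from outside, world axes, zero at the start; "torque": the same for the moment, N m; "grip_width": opening from 0.0 (shut) to 1.0 (fully open).
Only numpy, scipy, OpenCV 4.12 (cv2) and the standard library are available. Lean on these libraries where they do the work, as an engineer would, in place of code of your own. Each camera call takes 0.05 s, during which the arm holds its last target. There are 200 camera calls.

TASK

Lever the blue cover of the white filter photometer open with the lab spatula, its blade in the pry slot under the cover's front edge, until the cover springs fully open by itself, then lay the spatula back down on the bench. The black knurled filter cell underneath was left sitting on top of its locating pins: turn it until its hidden keyways drop over the pins, then push it fully home against its spring. Do not disturb the beaker, the brown bottle or the timer, and finish while still gripping the cell and pressing it home, so that a colleague can tighten its retaining screw.

Things in the scene. Friction and masses are not known exactly. Their poses are not given: they have to be found in the camera images.
- photometer: white bench photometer, fixed. Origin on the bench under the filter port's axis; z up, x from the front (pry slot side) of its blue cover to the cover's hinge. Case: x -85..+85, y -132 (control panel end)..+80 mm, top (deck) at z 40 mm. Cover: hollow hood, 166 (x) x 146 (y) x 62 mm high, 4 mm walls, no handle, hinge line along y at x +83, z 41 mm.
- cover (a joint): cover angle, rad: 0 shut, 1.85 fully open, leaning back past upright against its stop. Raising the front edge takes under 3 N. Let go below about 0.4 rad it falls shut; let go beyond about 0.55 rad (front edge some 90 mm up) its spring slowly carries it fully open by itself in a few seconds.
- cover_slot (a point): middle of the pry slot in the cover's front wall, on its outer face; moves with the cover. Shut, the slot is 40 mm wide and 7 mm high: z 40.8 (deck) to 47.8 mm (lower edge of the wall). Behind the 4 mm wall the hood is hollow; the filter cell is 55 mm farther in. Axes as the photometer's while shut.
- cell_center (a point): filter cell: loose black collar, green window on top, 52 mm diameter, 37 mm high, 0.15 kg; point on its axis, half-way up. Upper 15 mm: knurled grip band. It stands over a spigot (1 mm play), skirt resting on 3 pins. 3 keyways 120 degrees apart inside the skirt are unmarked; the angle read here does not tell where the pins are. Turned 20 to 75 degrees counter-clockwise from above they meet.
- port (a point): centre of the upper face of the cell's seat (flange, 34 mm radius), 45.8 mm above the bench, fixed to the photometer. Cell centre above it: 26.5 mm on the pins; 22.5 mm dropped over them onto the spring plate (keyways fit within 5 degrees either way); 18.5 mm fully home, the last 4 mm against a spring of 4.4 to 6.6 N that lifts it again if let go. Once dropped it cannot turn on.
- spatula_grip (a point): lab spatula lying on the bench, loose, 60 g; this point is the middle of its wooden handle (96 mm long, 15 mm wide, 13 mm high), half-way up, 6.5 mm above the bench. x points along the spatula to the blade, z up.
- spatula_tip (a point): tip of the spatula's steel blade, 140 mm from the handle's middle along x, at the same height; the blade is 16 mm wide, 2 mm thick and some 65 mm long, flat side up.
- beaker: clear beaker standing on the bench, 74 mm diameter, 90 mm high; bystander. Origin at the centre of its underside.
- brown_bottle: brown reagent bottle with a blue cap, 60 mm diameter, 125 mm high; bystander. Origin at the centre of its underside.
- timer: white count-down timer lying on the bench, 68 x 62 x 17 mm; bystander. Origin at the centre of its underside.

How it is judged:
By the outcome, as a careful person would: the job done as asked, in the order asked, and still so for the second after the job is handed in, while the arm keeps its last pose, push and grip.
It also fails if it takes over 61 s, if anything falls off the work surface, if the arm or the gripper's body presses on something with over 40 N, if the wrist force passes 120 N, or if a joint passes its speed limit or range.

## Working session

There is one attempt and no reset: what is moved stays moved. The work goes in short steps, Python scripts to look and compute and a shell command to move; the robot and the scene stay as the last step left them, time stands still between calls to the robot, and variables do not carry over. Pictures are saved under pics/ and viewed, about 8 in all and at most 12, crops included, and the job is handed in when it is done.

```bash
mkdir -p pics; ls; cat > h.py <<'E'
import numpy as np, cv2
from scipy.spatial.transform import Rotation as R
from workcell import manip
def save(n,f):
    o=manip.get_obs(); p,d=manip.camera(n); cv2.imwrite(f'pics/{f}.png',p[:,:,::-1]); m=manip.camera_model(n)
    if n=='wrist':
        T=np.eye(4);T[:3,:3]=R.from_quat(o['ee_rot']).as_matrix();T[:3,3]=o['position'];T=T@np.array(m['tool_from_camera'])
    else:
        T=np.eye(4);T[:3,:3]=np.array(m['R']);T[:3,3]=m['t'];T=np.linalg.inv(T)
    np.savez(f'pics/{f}.npz',p=p,d=d,T=T,K=np.array(m['intrinsics']))
def ray(f,u,v):
    z=np.load(f'pics/{f}.npz');r=np.linalg.inv(z['K'])@[u,v,1];return z['T'][:3,3],z['T'][:3,:3]@r,z['d'],z
def px(f,u,v):   # by depth (median 3x3)
    o,r,d,_=ray(f,u,v);u=int(round(u));v=int(round(v));w=d[v-1:v+2,u-1:u+2];w=w[w>0]
    return o+r*np.median(w) if len(w) else None
def pz(f,u,v,h): # at height h
    o,r,_,_=ray(f,u,v);return o+r*(h-o[2])/r[2]
def tri(*a): # triangulate [(f,u,v),..]
    A=np.zeros((3,3));b=np.zeros(3)
    for f,u,v in a:
        o,r,_,_=ray(f,u,v);r=r/np.linalg.norm(r);P=np.eye(3)-np.outer(r,r);A+=P;b+=P@o
    return np.linalg.solve(A,b)
def proj(f,X):
    z=np.load(f'pics/{f}.npz');c=np.linalg.inv(z['T'])@[*X,1];q=z['K']@c[:3];return q[:2]/q[2]
def rows(X,q): # offset/turn numbers from present pose to goal
    o=manip.get_obs();r=R.from_quat(o['ee_rot']);g=R.from_matrix(q) if np.ndim(q)==2 else R.from_quat(q)
    print('off',np.round(r.inv().apply(np.array(X)-o['position'])/.2,4),'turn',np.round((r.inv()*g).as_rotvec()/(np.pi/4),4))
E
python3 - <<'E'
from h import *
o=manip.get_obs();print(o,manip.pinch_z)
save('scene','s0');save('top','t0');save('wrist','w0')
for n in ('s0','t0'): z=np.load(f'pics/{n}.npz');print(z['T'].round(3),z['K'])
print(manip.camera_model('wrist'))
E
```

```text
pics
{'clock': 0.0, 'joint_pos': array([-1.26262233,  0.33287895, -0.0647162 ,  1.46094018,  0.02163476,
        1.34990912, -0.0884782 ]), 'joint_velocities': array([-0.00116923,  0.00114695,  0.0004413 , -0.00090728, -0.00018013,
        0.00161582,  0.00115935]), 'tau': array([-1.12824880e-03, -6.25459814e+01,  4.85181611e-02, -3.91598511e+01,
        1.61673746e-02,  1.01622439e-02, -9.83104904e-07]), 'position': array([0.2028689 , 0.59075946, 0.23051211]), 'ee_rot': array([ 0.57580318,  0.41048568, -0.41127258, -0.5751583 ]), 'ft_force': array([ 0.19278838, -0.0646185 , -0.15708918]), 'torque': array([0.02281639, 0.0492297 , 0.00843215]), 'grip_width': 1.0004307002121076} 0.0187
[[ 0.899 -0.262  0.351  0.178]
 [-0.438 -0.514  0.737 -0.662]
 [-0.013 -0.816 -0.577  0.619]
 [ 0.     0.     0.     1.   ]] [[534.54815246   0.         316.97482021]
 [  0.         534.54815246 237.28029867]
 [  0.           0.           1.        ]]
[[ 0.029 -0.987  0.161  0.374]
 [-1.    -0.027  0.016  0.042]
 [-0.011 -0.161 -0.987  1.103]
 [ 0.     0.     0.     1.   ]] [[604.04974488   0.         319.48051436]
 [  0.         604.04974488 249.77539714]
 [  0.           0.           1.        ]]
{'intrinsics': array([[430.29616373,   0.        , 327.69382658],
       [  0.        , 430.29616373, 241.62256669],
       [  0.        ,   0.        ,   1.        ]]), 'tool_from_camera': array([[ 9.99999909e-01,  2.38505697e-04,  3.53210601e-04,
         1.11843059e-03],
       [-2.70043547e-04, -2.86583334e-01,  9.58055280e-01,
        -1.42587531e-01],
       [ 3.29725914e-04, -9.58055288e-01, -2.86583244e-01,
         7.18016855e-02],
       [ 0.00000000e+00,  0.00000000e+00,  0.00000000e+00,
         1.00000000e+00]])}
```

View pics.

View pics/t0.png

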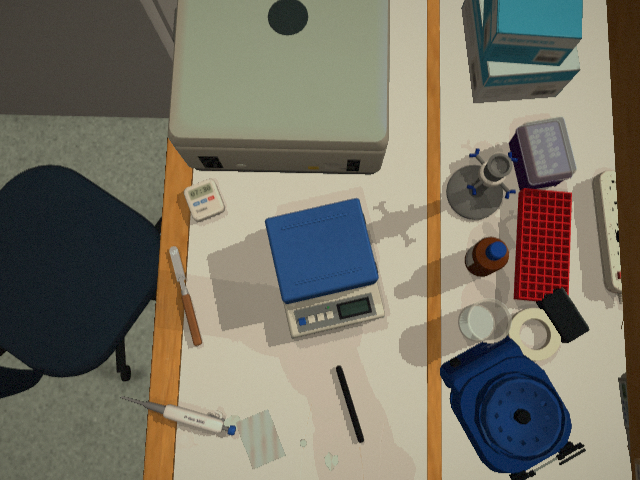

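View pics/s0.png

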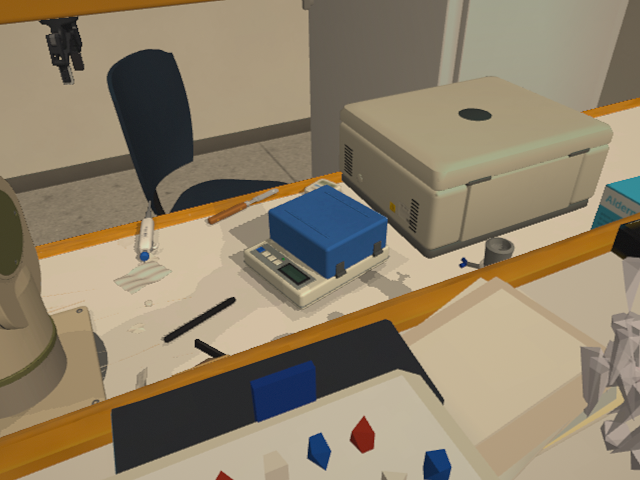

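```bash
python3 - <<'E'
from h import *
P=lambda n,*l:[print(n,u,v,px(n,u,v).round(4)) for u,v in l]
P('t0',(268,244),(359,202),(375,271),(283,300),(321,250),(286,304),(383,318),(292,336),(175,250),(176,262),(183,292),(191,320),(198,343),(205,200),(488,255),(483,322),(230,350))
P('s0',(275,190),(327,214),(386,217),(333,250),(245,256),(298,304),(310,195))
for u,v in [(173,248),(181,246),(188,294),(183,293),(197,344)]: print(pz('t0',u,v,.0065))
a=cv2.imread('pics/t0.png');b=cv2.resize(a[190:350,150:310],(600,600),interpolation=cv2.INTER_CUBIC)
s=cv2.imread('pics/s0.png');c=cv2.resize(s[160:310,190:400],(800,571),interpolation=cv2.INTER_CUBIC)
cv2.imwrite('pics/c1.png',b);cv2.imwrite('pics/c2.png',c)
E
```

```text
t0 268 244 [ 0.5621  0.1556 -0.0011]
t0 359 202 [ 0.6215 -0.0067  0.1   ]
t0 375 271 [ 0.5036 -0.0354  0.1023]
t0 283 300 [0.4513 0.1163 0.0995]
t0 321 250 [0.5366 0.0556 0.1027]
t0 286 304 [0.449  0.1152 0.0401]
t0 383 318 [ 0.4315 -0.0591 -0.0008]
t0 292 336 [0.3937 0.1028 0.0364]
t0 175 250 [0.545  0.3259 0.0069]
t0 176 262 [0.5226 0.3223 0.0077]
t0 183 292 [0.4675 0.3048 0.012 ]
t0 191 320 [0.4174 0.2869 0.0129]
t0 198 343 [0.377  0.2722 0.0109]
t0 205 200 [0.6386 0.274  0.0166]
t0 488 255 [ 0.5354 -0.2229  0.1043]
t0 483 322 [ 0.4293 -0.2395  0.0007]
t0 230 350 [ 0.3662  0.2159 -0.0005]
s0 275 190 [0.5455 0.3286 0.0082]
s0 327 214 [0.5382 0.0526 0.1038]
s0 386 217 [0.6928 0.0945 0.0272]
s0 333 250 [ 0.5025 -0.0396  0.0972]
s0 245 256 [0.3926 0.0963 0.0306]
s0 298 304 [ 0.4308 -0.053   0.019 ]
s0 310 195 [0.5403 0.1278 0.1027]
[0.54865503 0.32991098 0.0065    ]
[0.55278893 0.31536498 0.0065    ]
[0.46457605 0.29674571 0.0065    ]
[0.4661446  0.30599252 0.0065    ]
[0.37518355 0.27478289 0.0065    ]
```

View pics/c1.png

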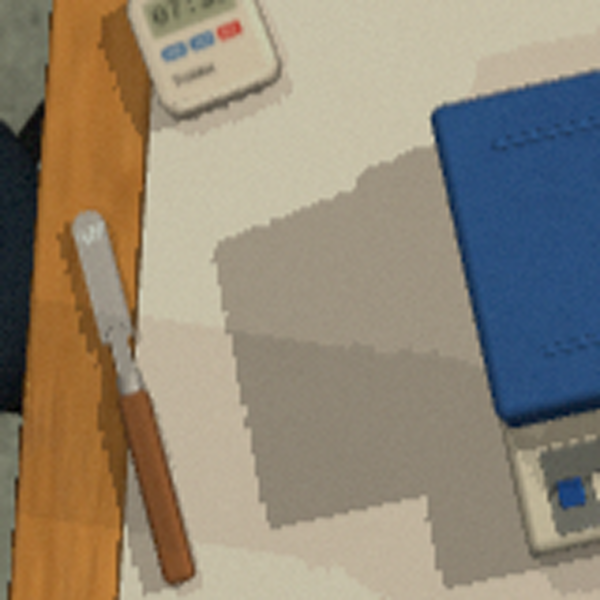

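```bash
python3 - <<'E'
from h import *
for n in ('t0','s0'):
    z=np.load(f'pics/{n}.npz');d=z['d'];p=z['p'].astype(int)
    v,u=np.mgrid[:480,:640];r=np.stack([u,v,np.ones_like(u)],-1)@np.linalg.inv(z['K']).T*d[...,None]
    X=r@z['T'][:3,:3].T+z['T'][:3,3]
    m=(p[...,2]>p[...,0]+40)&(X[...,2]>.097)&(X[...,2]<.11)&(X[...,0]<.7)&(X[...,1]>-.15)&(d>0)
    q=X[m];print(n,m.sum(),np.median(q[:,2]),cv2.minAreaRect((q[:,:2]*1000).astype(np.float32)))
print(R.from_quat(manip.get_obs()['ee_rot']).as_matrix().round(3))
tip=pz('t0',173.5,246.8,.0065);mid=pz('t0',191.9,320.1,.0065);end=pz('t0',197.5,345.2,.0065);st=pz('t0',185.7,294.5,.0065)
e=(tip-end);print(tip,mid,end,st,np.linalg.norm(e),np.degrees(np.arctan2(e[1],e[0])))
print([proj('s0',x) for x in (tip,mid)], proj('w0',mid),proj('w0',tip))
E
```

```text
t0 8210 0.10259744538122773 ((539.1721801757812, 55.717159271240234), (144.5911865234375, 164.86610412597656), 14.665975570678711)
s0 4292 0.10319825992404452 ((537.6980590820312, 53.59238815307617), (146.13009643554688, 164.23260498046875), 14.60175609588623)
[[ 0.325 -0.    -0.946]
 [ 0.946 -0.001  0.325]
 [-0.001 -1.    -0.   ]]
[0.55092144 0.32913866 0.0065    ] [0.41757151 0.28665344 0.0065    ] [0.37308223 0.27375184 0.0065    ] [0.46354902 0.30088533 0.0065    ] 0.1862645539987805 17.29884807933516
[array([277.15048056, 189.98173038]), array([226.81024645, 213.45190006])] [122.19857514 478.75312223] [208.83022954 557.63747644]
```

View pics/w0.png

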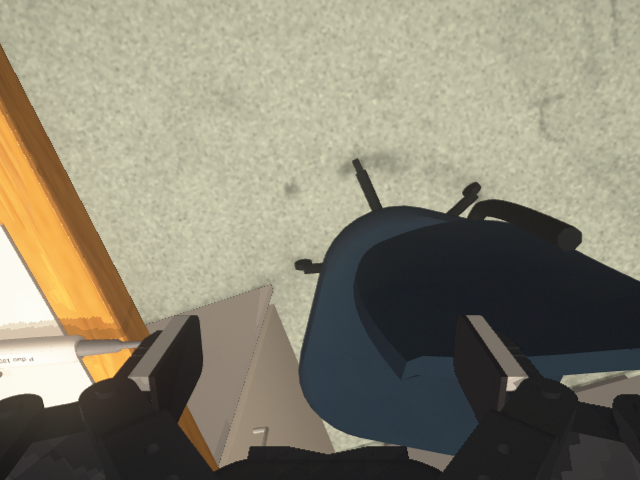

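```bash
cat >> h.py <<'E'
def down(yaw,pitch=0): # tool y down, z at yaw deg
    z=np.array([np.cos(np.radians(yaw)),np.sin(np.radians(yaw)),0]);y=np.array([0,0,-1.]);return np.c_[np.cross(y,z),y,z]
E
python3 - <<'E'
from h import *
rows([.4443,.295,.10],down(197.3))
E
```

```text
off [-1.0063  0.6546 -1.6219] turn [-4.000e-04 -8.056e-01 -1.400e-03]
```

```bash
python3 -m pendant '{"offset":[[-0.6,0.3,-1.0],[-0.6,0.3,-1.0],[-0.6,0.3,-1.0],[-0.6,0.3,-1.0],[-0.6,0.3,-1.0],[-0.6,0.3,-1.0]],"turn":[[0,-0.2,0],[0,-0.4,0],[0,-0.6,0],[0,-0.8,0],[0,-0.8056,0],[0,-0.8056,0]]}' 50
python3 -c "
from h import *
rows([.4443,.295,.10],down(197.3));rows([.4443,.295,.0035],down(197.3))"
```

```text
clock: 0.9
position: [0.3526, 0.4128, 0.1709]
ee_rot: [-0.419, -0.569, 0.57, 0.419]
ft_force: [-0.4, -0.2, -0.2]
grip_width: 0.501
off [-0.6982  0.3546 -0.2635] turn [-0.0011 -0.0014 -0.0006]
off [-0.6979  0.837  -0.264 ] turn [-0.0011 -0.0014 -0.0006]
```

```bash
python3 -m pendant '{"offset":[[-0.3,0.15,-0.13],[-0.6,0.3,-0.2635],[-0.698,0.355,-0.2635],[-0.698,0.355,-0.2635],[-0.698,0.355,-0.2635]],"turn":[[0,0,0],[0,0,0],[0,0,0],[0,0,0],[0,0,0]]}' 50
python3 -c "
from h import *
save('wrist','w1');rows([.4443,.295,.0035],down(197.3))
for k in (28,0,-48): print(proj('w1',np.array([.4176+.955*k/1000,.2867+.297*k/1000,.013])))"
```

```text
clock: 1.52
position: [0.4435, 0.2971, 0.1004]
ee_rot: [0.419, 0.57, -0.57, -0.419]
ft_force: [0.4, 1.7, 0.8]
grip_width: 0.501
off [-1.300e-02  4.854e-01 -2.000e-04] turn [-0.      0.0019  0.0009]
[323.07619091 246.21697041]
[322.99119228 196.79168568]
[322.83099376 103.63891145]
```

View pics/w1.png

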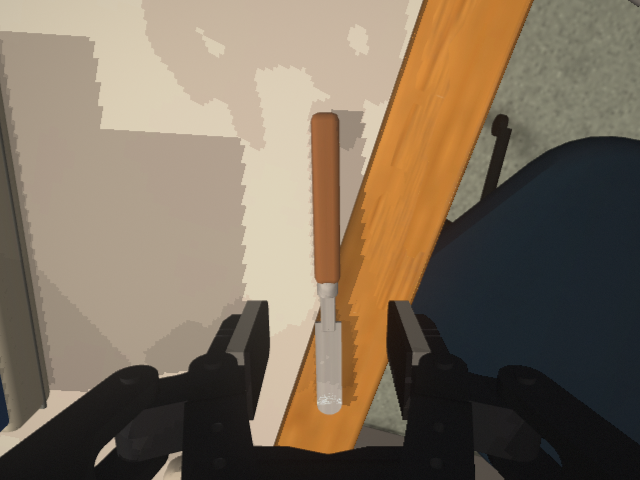

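```bash
python3 -c "
from h import *
a=pz('w1',325,114,.010);b=pz('w1',327,283,.010);t=pz('w1',329,412,.0075)
print(a,b,t,np.linalg.norm(a-b),np.linalg.norm(t-(a+b)/2))
e=t-a;y=np.degrees(np.arctan2(e[1],e[0]));print(y)
m=(a+b)/2;u=e/np.linalg.norm(e);g=m+.026*u;g[2]=.0035;print(m,g);rows(g,down(180+y))"
```

```text
[0.37627101 0.27498669 0.01      ] [0.4659732  0.30406684 0.01      ] [0.55232015 0.33236933 0.0075    ] 0.09429812972266537 0.13803862695201305
18.053211013574327
[0.42112211 0.28952676 0.01      ] [0.44583985 0.29758343 0.0035    ]
off [-0.0029  0.4854 -0.0114] turn [-0.     -0.0149  0.0009]
```

```bash
python3 -m pendant '{"offset":[[-0.003,0.2,-0.011],[-0.003,0.4,-0.011],[-0.003,0.485,-0.011],[-0.003,0.485,-0.011]],"turn":[[0,-0.015,0],[0,-0.015,0],[0,-0.015,0],[0,-0.015,0]]}' 50
python3 -m pendant '{"offset":[[0,0,0],[0,0,0],[0,0,0],[0,0,0],[0,0,0],[0,0,0]],"turn":[[0,0,0],[0,0,0],[0,0,0],[0,0,0],[0,0,0],[0,0,0]]}' 0 110
```

```text
clock: 2.08
position: [0.4451, 0.2982, 0.0034]
ee_rot: [-0.415, -0.572, 0.573, 0.415]
ft_force: [0.1, 0.4, 0.5]
grip_width: 0.502
clock: 2.82
position: [0.4459, 0.2992, 0.0053]
ee_rot: [0.415, 0.573, -0.572, -0.415]
ft_force: [-2.6, -1.1, 7.8]
grip_width: 0.131
```

```bash
python3 -m pendant '{"offset":[[0,-0.1,0],[0,-0.2,0],[0,-0.3,0],[0,-0.4,0],[0,-0.4,0]],"turn":[[0,0,0],[0,0,0],[0,0,0],[0,0,0],[0,0,0]]}'
python3 - <<'E'
from h import *
o=manip.get_obs();print(o['position'],o['ft_force'],o['grip_width'])
save('wrist','w2');save('scene','s2');save('top','t2')
a=cv2.imread('pics/w2.png')[90:440,200:460];b=cv2.imread('pics/s2.png')[150:260,180:320];
cv2.imwrite('pics/c3.png',np.hstack([cv2.resize(a,(390,525)),cv2.resize(b,(400,525*0+314)) if 0 else np.vstack([cv2.resize(b,(400,314)),np.zeros((211,400,3),np.uint8)])]))
E
```

```text
clock: 3.45
position: [0.447, 0.3, 0.0876]
ee_rot: [0.415, 0.575, -0.57, -0.415]
ft_force: [-0.3, 1.0, -1.1]
grip_width: 0.132
[0.44704042 0.29997022 0.08756068] [-0.31339228  0.97001084 -1.07119225] 0.13175311057279787
```

View pics/c3.png

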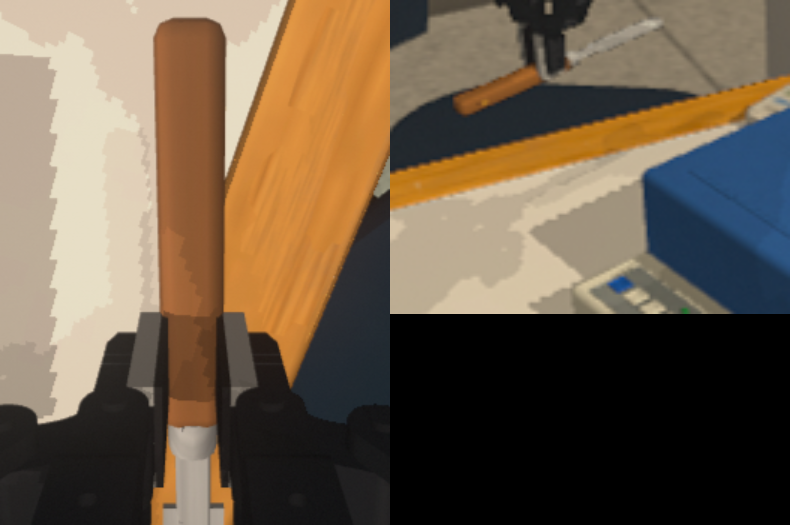

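```bash
python3 - <<'E'
from h import *
o=manip.get_obs();p=o['position'];Rm=R.from_quat(o['ee_rot']).as_matrix();print(Rm.round(3))
for n in ('t2','s2','w2'):
  for s in (.108,.09,.07,-.02-.026,-.06):
    X=p-Rm[:,2]*s;X[2]=.0888+(.001 if s>0 else .0065);q=proj(n,X)
    if 1<q[0]<638 and 1<q[1]<478:print(n,s,q.round(1),X.round(4),px(n,*q).round(4))
a=cv2.imread('pics/t2.png')[190:350,130:230];b=cv2.imread('pics/s2.png')[140:220,200:300]
cv2.imwrite('pics/c4.png',np.hstack([cv2.resize(a,(375,600),interpolation=2),np.vstack([cv2.resize(b,(400,320),interpolation=2),np.zeros((280,400,3),np.uint8)])]))
E
```

```text
[[-0.311  0.    -0.95 ]
 [ 0.95   0.002 -0.311]
 [ 0.002 -1.    -0.001]]
t2 0.108 [159.3 240.2] [0.5482 0.3325 0.0898] [0.5487 0.3332 0.0874]
t2 0.09 [161.8 250.2] [0.5311 0.3269 0.0898] [0.5313 0.3272 0.0887]
t2 0.07 [164.7 261.3] [0.5121 0.3206 0.0898] [0.5125 0.3213 0.0875]
t2 -0.046 [180.8 327.1] [0.4019 0.2845 0.0953] [0.402  0.2854 0.0918]
t2 -0.06 [182.9 335.3] [0.3886 0.2802 0.0953] [0.3886 0.2807 0.0931]
s2 0.108 [273.3 156.5] [0.5482 0.3325 0.0898] [0.5482 0.3322 0.0899]
s2 0.09 [267.  159.2] [0.5311 0.3269 0.0898] [0.532  0.3292 0.0886]
s2 0.07 [259.8 162.3] [0.5121 0.3206 0.0898] [0.5128 0.3225 0.0888]
s2 -0.046 [214.8 178.8] [0.4019 0.2845 0.0953] [0.4021 0.2852 0.0949]
s2 -0.06 [209.1 181.2] [0.3886 0.2802 0.0953] [0.3894 0.2837 0.0934]
w2 0.07 [325.7 471.6] [0.5121 0.3206 0.0898] [0.4379 0.2964 0.1676]
w2 -0.046 [325.3 191.3] [0.4019 0.2845 0.0953] [0.402  0.2846 0.0947]
w2 -0.06 [325.3 146. ] [0.3886 0.2802 0.0953] [0.3886 0.2802 0.0945]
```

View pics/c4.png

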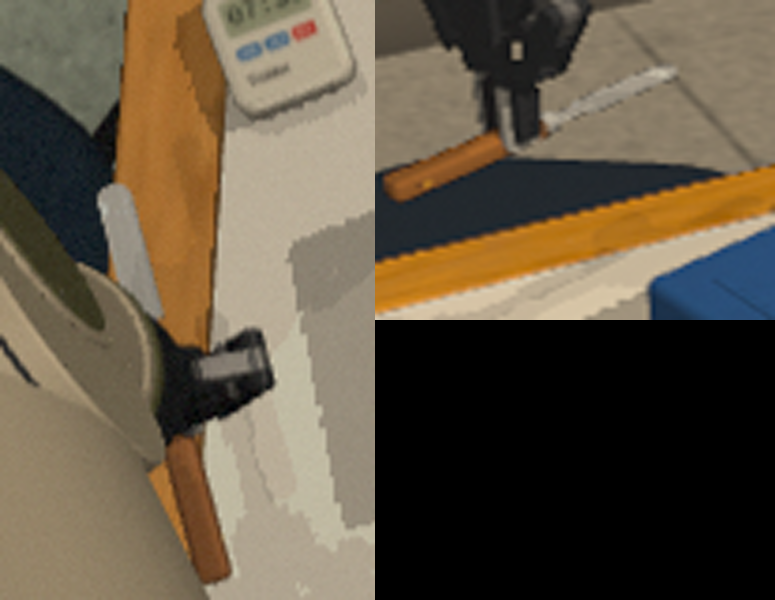

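```bash
python3 -m pendant '{"offset":[[0,0,0],[0,0,0],[0,0,0],[0,0,0],[0,0,0],[0,0,0]],"turn":[[0,0.2,0],[0,0.4,0],[0,0.6,0],[0,0.8,0],[0,1,0],[0,1,0]]}'
python3 -m pendant '{"offset":[[0,0,0],[0,0,0],[0,0,0],[0,0,0],[0,0,0],[0,0,0]],"turn":[[0,0.2,0],[0,0.4,0],[0,0.6,0],[0,0.8,0],[0,1,0],[0,1,0]]}'
python3 -c "
from h import *
print(pz('t2',160.7,239.3,.0888));rows([.4833,.2666,.0431],down(104.6))"
```

```text
clock: 4.35
position: [0.4452, 0.2986, 0.084]
ee_rot: [-0.602, -0.37, 0.371, 0.603]
ft_force: [0.4, 0.0, -0.9]
grip_width: 0.13
clock: 5.1
position: [0.4449, 0.2985, 0.0836]
ee_rot: [-0.698, -0.113, 0.114, 0.698]
ft_force: [0.5, -0.6, 0.2]
grip_width: 0.127
[0.55002051 0.3304168  0.0888    ]
off [ 0.1318  0.202  -0.212 ] turn [-0.0007  0.0853 -0.0013]
```

```bash
python3 -m pendant '{"offset":[[0.06,0.1,-0.1],[0.132,0.2,-0.212],[0.132,0.202,-0.212],[0.132,0.202,-0.212],[0.132,0.202,-0.212]],"turn":[[0,0.08,0],[0,0.085,0],[0,0.085,0],[0,0.085,0],[0,0.085,0]]}'
python3 - <<'E'
from h import *
save('top','t3');o=manip.get_obs();p=o['position'];Rm=R.from_quat(o['ee_rot']).as_matrix();print(p)
for s in (.111,.104,.09,.08,.07,.06):
    X=p-Rm[:,2]*s;X[2]=p[2]+.0022;q=proj('t3',X);print(s,q.round(1),X.round(4),px('t3',*q).round(4))
rows([.4833-.252*-.047,.2666-.968*.047,.0431],down(104.6))
a=cv2.imread('pics/t3.png')[210:330,190:310];cv2.imwrite('pics/c5.png',cv2.resize(a,(600,600),interpolation=2))
E
```

```text
clock: 5.72
position: [0.483, 0.2677, 0.0437]
ee_rot: [-0.701, -0.091, 0.091, 0.702]
ft_force: [0.5, -0.2, -1.8]
grip_width: 0.129
[0.48304843 0.26760704 0.04368272]
0.111 [261.6 267.7] [0.5113 0.1603 0.0459] [0.5117 0.1606 0.043 ]
0.104 [257.8 268.6] [0.5095 0.167  0.0459] [0.5096 0.1671 0.0458]
0.09 [250.  270.4] [0.506  0.1806 0.0459] [0.506  0.1806 0.0461]
0.08 [244.5 271.7] [0.5034 0.1902 0.0459] [0.5036 0.1904 0.0446]
0.07 [238.9 273. ] [0.5009 0.1999 0.0459] [0.5009 0.2    0.0453]
0.06 [233.4 274.3] [0.4983 0.2096 0.0459] [0.4986 0.21   0.0434]
off [-0.0007  0.0026 -0.2403] turn [-0.0016  0.0035 -0.0004]
```

View pics/c5.png

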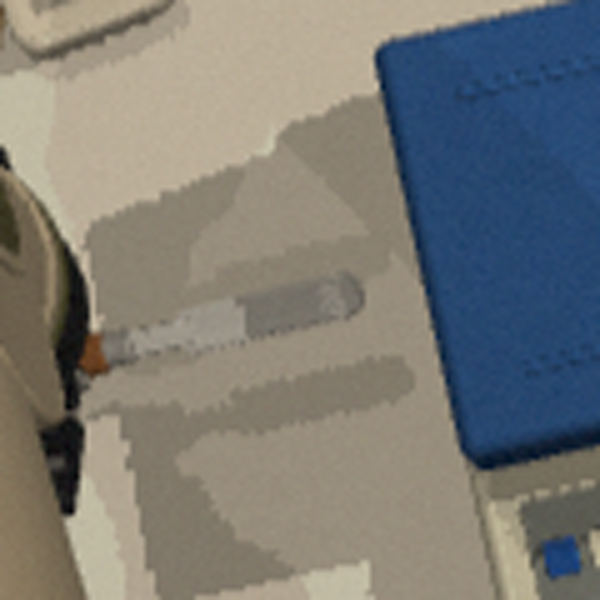

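```bash
python3 -m pendant '{"offset":[[0,0.002,-0.06],[0,0.002,-0.12],[0,0.002,-0.16],[0,0.002,-0.20],[0,0.002,-0.24],[0,0.002,-0.24]],"turn":[[0,0.003,0],[0,0.003,0],[0,0.003,0],[0,0.003,0],[0,0.003,0],[0,0.003,0]]}'
python3 - <<'E'
from h import *
o=manip.get_obs();p=o['position'];Rm=R.from_quat(o['ee_rot']).as_matrix();print(p,o['torque'])
H=np.array([.5385+.252*.083,.0547-.968*.083,.041]);x=np.array([.252,-.968,0])
for th in (.1,.2,.3,.4,.5,.6,.7): # slot displacement
    r=np.array([-.166,.0]);d=np.array([-.166*np.cos(th)+.166-0*.007,.166*np.sin(th)]);print(th,'z',(-d[0]/.2).round(3),'y',(-d[1]/.2).round(3))
E
```

```text
clock: 6.52
position: [0.4955, 0.2204, 0.0432]
ee_rot: [-0.701, -0.089, 0.09, 0.702]
ft_force: [-0.3, -0.4, -0.8]
grip_width: 0.131
[0.49553655 0.22041047 0.04321455] [ 0.01124469 -0.06424112  0.04862972]
0.1 z -0.004 y -0.083
0.2 z -0.017 y -0.165
0.3 z -0.037 y -0.245
0.4 z -0.066 y -0.323
0.5 z -0.102 y -0.398
0.6 z -0.145 y -0.469
0.7 z -0.195 y -0.535
```

```bash
python3 -m pendant '{"offset":[[0,-0.03,0],[0,-0.06,-0.002],[0,-0.09,-0.004],[0,-0.12,-0.008],[0,-0.15,-0.013],[0,-0.18,-0.017],[0,-0.18,-0.017]],"turn":[[0,0,0],[0,0,0],[0,0,0],[0,0,0],[0,0,0],[0,0,0],[0,0,0]]}'
python3 - <<'E'
from h import *
o=manip.get_obs();print(o['position'],o['ft_force'],o['torque'],o['grip_width'])
save('scene','s4');save('top','t4')
a=cv2.imread('pics/s4.png')[130:310,180:400];b=cv2.imread('pics/t4.png')[190:340,190:400]
cv2.imwrite('pics/c6.png',np.hstack([cv2.resize(a,(400,327)),cv2.resize(b,(400,327)) ]))
for n,u,v in (('t4',272,245),('t4',285,295),('s4',313,192)):print(px(n,u,v))
E
```

```text
clock: 7.4
position: [0.4968, 0.2173, 0.0799]
ee_rot: [-0.701, -0.09, 0.089, 0.702]
ft_force: [-0.1, 0.6, -0.7]
grip_width: 0.133
[0.49683459 0.21733308 0.07991493] [-0.13683618  0.5849918  -0.66733887] [-0.04656799  0.20115258  0.16888288] 0.13305160613530922
[0.5538612  0.14439233 0.037855  ]
[0.4604636  0.1139718  0.09051355]
[0.52978533 0.09160405 0.13092722]
```

View pics/c6.png

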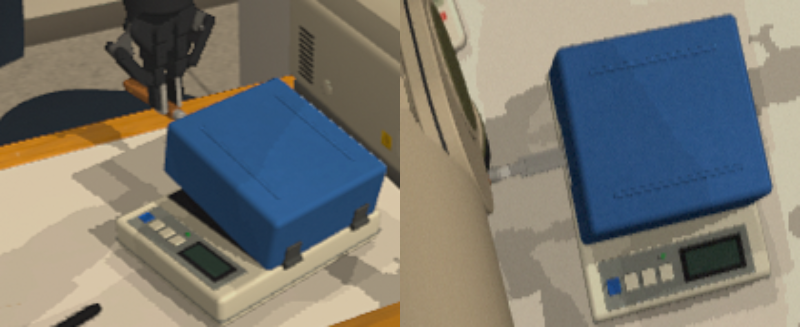

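```bash
python3 -m pendant '{"offset":[[0,-0.04,-0.01],[0,-0.08,-0.02],[0,-0.12,-0.034],[0,-0.16,-0.049],[0,-0.2,-0.067],[0,-0.235,-0.085],[0,-0.27,-0.105],[0,-0.305,-0.128],[0,-0.34,-0.153],[0,-0.37,-0.178],[0,-0.37,-0.178]],"turn":[[0,0,0],[0,0,0],[0,0,0],[0,0,0],[0,0,0],[0,0,0],[0,0,0],[0,0,0],[0,0,0],[0,0,0],[0,0,0]]}'
cat > fit.py <<'E'
from h import *
import sys
n=sys.argv[1];save('scene',n);z=np.load(f'pics/{n}.npz');d=z['d'];p=z['p'].astype(int)
v,u=np.mgrid[:480,:640];r=np.stack([u,v,np.ones_like(u)],-1)@np.linalg.inv(z['K']).T*d[...,None]
X=r@z['T'][:3,:3].T+z['T'][:3,3]-[.5385,.0547,0];q=np.stack([X@[.252,-.968,0],X@[.968,.252,0],X[...,2]],-1)
m=(p[...,2]>p[...,0]+40)&(abs(q[...,1])<.075)&(q[...,2]>.05)&(q[...,2]<.35)&(abs(q[...,0])<.3)&(d>0)
w=q[m];print('n',m.sum(),'x',np.percentile(w[:,0],[2,98]).round(3),'zmax',np.percentile(w[:,2],99).round(3))
E
python3 fit.py s5
```

```text
clock: 8.88
position: [0.5058, 0.1823, 0.1538]
ee_rot: [-0.701, -0.09, 0.089, 0.702]
ft_force: [0.1, -0.2, -1.0]
grip_width: 0.123
n 8666 x [0.001 0.122] zmax 0.2
```

```bash
python3 -m pendant '{"offset":[[0,0,0.15],[0,0,0.3],[0,0,0.5],[0,0,0.5]],"turn":[[0,0,0],[0,0,0],[0,0,0],[0,0,0]]}'
python3 fit.py s6; python3 -c "
from h import *
rows([.4459,.2990,.0053],down(197.9))"
```

```text
clock: 9.43
position: [0.4786, 0.2831, 0.1529]
ee_rot: [-0.7, -0.091, 0.092, 0.702]
ft_force: [1.5, -0.7, -0.7]
grip_width: 0.131
n 9233 x [0.035 0.135] zmax 0.216
off [-0.1391  0.7389  0.1298] turn [-1.8000e-03 -2.0703e+00  7.0000e-04]
```

```bash
python3 -m pendant '{"offset":[[0,0.1,0],[0,0.2,0],[0,0.3,0],[0,0.45,0],[0,0.45,0],[0,0.45,0]],"turn":[[0,-0.2,0],[0,-0.4,0],[0,-0.6,0],[0,-0.8,0],[0,-1,0],[0,-1,0]]}'
python3 fit.py s7; python3 -c "
from h import *
rows([.44,.27,.0052],down(149.6))"
```

```text
clock: 10.22
position: [0.4798, 0.2797, 0.0627]
ee_rot: [-0.613, -0.351, 0.352, 0.614]
ft_force: [1.0, 0.4, -0.4]
grip_width: 0.129
n 7242 x [0.106 0.185] zmax 0.2
off [-0.1448  0.2897  0.1462] turn [-0.0014 -0.003   0.0006]
```

```bash
python3 -m pendant '{"offset":[[-0.08,0.05,0.08],[-0.145,0.15,0.146],[-0.145,0.25,0.146],[-0.145,0.28,0.146],[-0.145,0.287,0.146],[-0.145,0.287,0.146]],"turn":[[0,0,0],[0,0,0],[0,0,0],[0,0,0],[0,0,0],[0,0,0]]}'
python3 fit.py s8; python3 -c "
from h import *
print(manip.get_obs()['ft_force']);rows([.44,.27,.0052],down(149.6))"
```

```text
clock: 11.02
position: [0.4407, 0.2702, 0.0064]
ee_rot: [-0.614, -0.351, 0.35, 0.615]
ft_force: [0.1, -0.2, -0.7]
grip_width: 0.126
n 7247 x [0.106 0.185] zmax 0.2
[-0.34735091 -0.24031949 -0.73255455]
off [-0.0025  0.0061  0.002 ] turn [-0.0008 -0.004   0.0019]
```

Cover is stationary now (open). Lower the last millimetre and release, then rise.

```bash
python3 -m pendant '{"offset":[[0,0.006,0],[0,0.007,0],[0,0.007,0]],"turn":[[0,0,0],[0,0,0],[0,0,0]]}'
python3 -m pendant '{"offset":[[0,0,0],[0,0,0],[0,0,0],[0,0,0]],"turn":[[0,0,0],[0,0,0],[0,0,0],[0,0,0]]}' 60
python3 -m pendant '{"offset":[[0,-0.1,0],[0,-0.3,0],[0,-0.6,0],[0,-0.9,0],[0,-0.9,0]],"turn":[[0,0,0],[0,0,0],[0,0,0],[0,0,0],[0,0,0]]}' 100
python3 - <<'E'
from h import *
save('top','t9');save('wrist','w9');save('scene','s9')
a=cv2.imread('pics/t9.png')[170:370,150:410];b=cv2.imread('pics/s9.png')[130:310,190:400]
cv2.imwrite('pics/c7.png',np.hstack([cv2.resize(a,(500,385),interpolation=2),cv2.resize(b,(300,257))if 0 else np.vstack([cv2.resize(b,(300,257)),np.zeros((128,300,3),np.uint8)])]))
rows([.5385,.0547,.19],down(104.6))
E
```

```text
clock: 11.45
position: [0.4409, 0.2704, 0.0054]
ee_rot: [-0.614, -0.351, 0.35, 0.615]
ft_force: [0.2, -0.4, 4.1]
grip_width: 0.13
clock: 11.95
position: [0.4409, 0.2703, 0.0053]
ee_rot: [-0.614, -0.351, 0.35, 0.615]
ft_force: [0.6, 0.5, -0.6]
grip_width: 0.598
clock: 12.58
position: [0.4429, 0.2714, 0.1903]
ee_rot: [-0.613, -0.354, 0.347, 0.615]
ft_force: [0.1, 0.4, -0.2]
grip_width: 1.0
off [-0.6758 -0.029  -0.9699] turn [-1.60e-03  9.96e-01  7.00e-04]
```

View pics/c7.png

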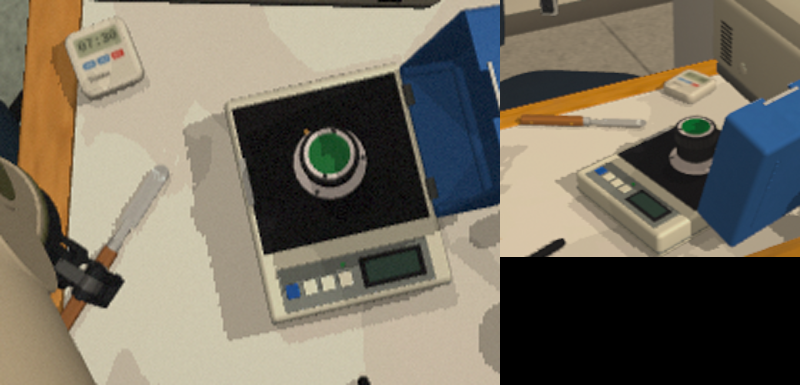

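```bash
python3 - <<'E'
from h import *
L=[]
for n in ('t9','s9'):
    z=np.load(f'pics/{n}.npz');p=z['p'].astype(int);m=((p[...,1]>p[...,0]+35)&(p[...,1]>p[...,2]+15)).astype(np.uint8)
    k,l,s,c=cv2.connectedComponentsWithStats(m)
    for i in range(1,k):
        if s[i,4]>60: 
            ys,xs=np.nonzero(l==i);e=cv2.minEnclosingCircle(np.c_[xs,ys].astype(np.float32));X=px(n,*c[i]);print(n,s[i],c[i],e,X,pz(n,*c[i],.0905))
            if X is not None and abs(X[0]-.54)<.05 and abs(X[1]-.055)<.05 : L.append((n,*c[i]))
print(L,tri(*L))
E
```

```text
t9 [311 239  21  21 341] [320.82697947 249.41642229] ((320.843505859375, 249.22518920898438), 10.542579650878906) [0.53940927 0.05605066 0.09152607] [0.53957739 0.05606485 0.0905    ]
s9 [317 213  20  11 163] [326.59509202 217.94478528] ((326.5, 218.0), 9.552586555480957) [0.53906533 0.05601666 0.09319095] [0.54091414 0.05969027 0.0905    ]
[('t9', np.float64(320.82697947214075), np.float64(249.41642228739002)), ('s9', np.float64(326.5950920245399), np.float64(217.94478527607362))] [0.53911052 0.05603888 0.09317111]
```

```bash
python3 -m pendant '{"offset":[[-0.1,0,-0.15],[-0.2,0,-0.3],[-0.3,0,-0.45],[-0.35,0,-0.5],[-0.35,0,-0.5],[-0.35,0,-0.5]],"turn":[[0,0.2,0],[0,0.4,0],[0,0.6,0],[0,0.8,0],[0,1,0],[0,1,0]]}' 100
python3 -c "
from h import *
rows([.5392,.0560,.15],down(70))"
```

```text
clock: 13.48
position: [0.49, 0.1582, 0.1828]
ee_rot: [-0.701, -0.088, 0.09, 0.702]
ft_force: [0.1, -0.7, -0.1]
grip_width: 0.999
off [ 0.111   0.1635 -0.5564] turn [ 4.000e-04  7.658e-01 -3.500e-03]
```

```bash
python3 -m pendant '{"offset":[[0.04,0,-0.2],[0.08,0.05,-0.4],[0.111,0.1635,-0.5564],[0.111,0.1635,-0.5564],[0.111,0.1635,-0.5564],[0.111,0.1635,-0.5564]],"turn":[[0,0.2,0],[0,0.4,0],[0,0.6,0],[0,0.766,0],[0,0.766,0],[0,0.766,0]]}' 100
python3 - <<'E'
from h import *
save('wrist','w10');print(manip.get_obs()['position'])
z=np.load('pics/w10.npz');p=z['p'].astype(int);m=((p[...,1]>p[...,0]+35)&(p[...,1]>p[...,2]+15)).astype(np.uint8)
k,l,s,c=cv2.connectedComponentsWithStats(m)
for i in range(1,k):
    if s[i,4]>200: print(s[i],c[i],px('w10',*c[i]),pz('w10',*c[i],.0905))
rows([.5392,.0560,.061],down(70))
E
```

```text
clock: 14.22
position: [0.539, 0.0567, 0.1498]
ee_rot: [0.697, -0.122, 0.12, -0.696]
ft_force: [0.1, -0.7, -0.1]
grip_width: 0.999
[0.53905761 0.05667081 0.14995831]
[ 293  231   74   70 4043] [329.34009399 265.39772446] [0.54142061 0.05784861 0.09194741] [0.54124459 0.05735438 0.0905    ]
off [ 0.003   0.4448 -0.0025] turn [ 0.0013  0.006  -0.0033]
```

```bash
python3 -m pendant '{"offset":[[0.004,0.15,-0.001],[0.005,0.3,-0.001],[0.005,0.4,-0.001],[0.005,0.445,-0.001],[0.005,0.445,-0.001]],"turn":[[0,0,0],[0,0,0],[0,0,0],[0,0,0],[0,0,0]]}' 100
python3 -m pendant '{"offset":[[0,0,0],[0,0,0],[0,0,0],[0,0,0],[0,0,0],[0,0,0]],"turn":[[0,0,0],[0,0,0],[0,0,0],[0,0,0],[0,0,0],[0,0,0]]}' 0 50
python3 -c "
from h import *
o=manip.get_obs();print(o['position'],o['torque'],o['grip_width']*85)"
```

```text
clock: 14.9
position: [0.5396, 0.0563, 0.061]
ee_rot: [0.697, -0.122, 0.12, -0.696]
ft_force: [0.6, -0.4, -0.2]
grip_width: 1.003
clock: 15.65
position: [0.5406, 0.0564, 0.0619]
ee_rot: [-0.697, 0.121, -0.12, 0.697]
ft_force: [1.6, 0.0, 6.7]
grip_width: 0.586
[0.54063128 0.05637134 0.06189637] [-0.14152159 -0.22037834 -0.04408765] 49.80775138929548
```

```bash
python3 -m pendant '{"offset":[[0,0.01,0],[0,0.01,0],[0,0.01,0],[0,0.01,0],[0,0.01,0]],"turn":[[0,-0.09,0],[0,-0.18,0],[0,-0.27,0],[0,-0.36,0],[0,-0.36,0]]}'
python3 -c "
from h import *
o=manip.get_obs();z=R.from_quat(o['ee_rot']).as_matrix()[:,2];print(np.degrees(np.arctan2(z[1],z[0])),o['position'],o['torque'],o['grip_width']*85)"
```

```text
clock: 16.27
position: [0.5402, 0.0563, 0.0597]
ee_rot: [-0.707, 0.022, -0.021, 0.707]
ft_force: [-0.3, -0.4, -0.5]
grip_width: 0.594
86.51977679002464 [0.54016248 0.05634063 0.05966582] [-0.02646757  0.12829061  0.01066738] 50.503231393503356
```

```bash
python3 -m pendant '{"offset":[[0,0.006,0],[0,0.006,0],[0,0.006,0]],"turn":[[0,-0.09,0],[0,-0.18,0],[0,-0.18,0]]}'
cat > st.py <<'E'
from h import *
o=manip.get_obs();z=R.from_quat(o['ee_rot']).as_matrix()[:,2];print(np.degrees(np.arctan2(z[1],z[0])).round(2),o['position'].round(4),o['ft_force'].round(2),o['torque'].round(3),round(o['grip_width']*85,2))
E
python3 st.py
```

```text
clock: 16.65
position: [0.54, 0.0563, 0.0583]
ee_rot: [-0.706, -0.027, 0.029, 0.707]
ft_force: [0.2, -0.3, -1.7]
grip_width: 0.591
94.51 [0.54   0.0563 0.0583] [ 0.2  -0.33 -1.72] [ 0.007 -0.003  0.033] 50.24
```

```bash
cat > gr.py <<'E'
from h import *
import sys
for n,f in (('scene','sg'+sys.argv[1]),('wrist','wg'+sys.argv[1])):
    save(n,f);z=np.load(f'pics/{f}.npz');p=z['p'].astype(int);m=((p[...,1]>p[...,0]+35)&(p[...,1]>p[...,2]+15)).astype(np.uint8)
    k,l,s,c=cv2.connectedComponentsWithStats(m);b=z['d']
    v,u=np.mgrid[:480,:640];X=(np.stack([u,v,np.ones_like(u)],-1)@np.linalg.inv(z['K']).T*b[...,None])@z['T'][:3,:3].T+z['T'][:3,3]
    for i in range(1,k):
        if s[i,4]>40: w=X[(l==i)&(b>0)];print(f,s[i],c[i].round(1),np.median(w,0).round(4) if len(w) else None)
E
python3 gr.py 1; python3 - <<'E'
from h import *
a=np.load('pics/s9.npz');p=a['p'].astype(int);d=a['d'];m=(p[...,1]>p[...,0]+35)&(p[...,1]>p[...,2]+15)&(d>0)
v,u=np.nonzero(m);print(np.median([px('s9',x,y) for x,y in zip(u,v) if 310<x<340 and 210<y<226],0))
a=cv2.imread('pics/wg1.png');b=cv2.imread('pics/sg1.png')[150:270,250:410]
cv2.imwrite('pics/c8.png',np.hstack([cv2.resize(a,(400,300)),cv2.resize(b,(400,300),interpolation=2)]))
E
```

```text
sg1 [317 215  20  10 160] [326.6 219.7] [0.54   0.0568 0.0885]
wg1 [  267   311   122   108 10328] [327.4 364.7] [0.5415 0.0578 0.0881]
wg1 [ 88 313  11  10  88] [ 92.8 317.8] [0.4474 0.0433 0.0434]
[0.53951882 0.05738229 0.09257973]
```

View pics/c8.png

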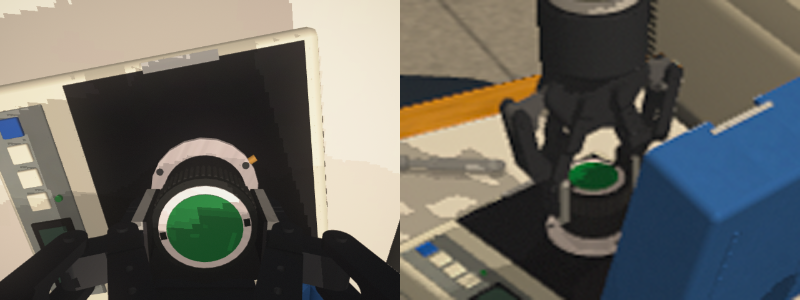

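```bash
python3 -m pendant '{"offset":[[0,0,0],[0,0.005,0],[0,0.01,0],[0,0.015,0],[0,0.02,0],[0,0.02,0],[0,0.02,0]],"turn":[[0,0,0],[0,0,0],[0,0,0],[0,0,0],[0,0,0],[0,0,0],[0,0,0]]}' 0 80; python3 st.py;python3 gr.py 2
```

```text
clock: 17.62
position: [0.54, 0.0564, 0.0545]
ee_rot: [-0.706, -0.027, 0.028, 0.707]
ft_force: [-1.6, 0.3, 6.2]
grip_width: 0.585
94.47 [0.54   0.0564 0.0545] [-1.6   0.33  6.23] [-0.065  0.544 -0.027] 49.75
sg2 [318 217  19  10 156] [326.8 221.6] [0.5398 0.0572 0.0844]
wg2 [  267   311   122   108 10298] [327.4 364.4] [0.5416 0.0578 0.0841]
wg2 [ 82 317  11  11  91] [ 87.3 322.2] [0.4475 0.0433 0.0435]
```

```bash
python3 -m pendant '{"offset":[[0,0.005,0],[0,0.01,0],[0,0.01,0],[0,0.01,0]],"turn":[[0,0,0],[0,0,0],[0,0,0],[0,0,0]]}'; python3 st.py;python3 gr.py 3
```

```text
clock: 18.23
position: [0.5401, 0.0563, 0.0543]
ee_rot: [-0.706, -0.027, 0.028, 0.707]
ft_force: [-12.9, -2.5, 28.3]
grip_width: 0.589
94.45 [0.5401 0.0563 0.0543] [-12.91  -2.47  28.28] [-0.284  2.734  0.036] 50.09
sg3 [318 217  19  10 156] [326.9 221.6] [0.5402 0.0569 0.0847]
wg3 [  267   311   122   108 10330] [327.3 364.7] [0.5416 0.0579 0.084 ]
wg3 [ 82 317  11  11  89] [ 87.1 322.6] [0.4475 0.0435 0.0436]
```

```bash
python3 -m pendant '{"offset":[[0,0.005,0],[0,0.005,0],[0,0.005,0],[0,0.005,0],[0,0.005,0],[0,0.005,0],[0,0.005,0],[0,0.005,0]],"turn":[[0,0,0],[0,0,0],[0,0,0],[0,0,0],[0,0,0],[0,0,0],[0,0,0],[0,0,0]]}'; python3 st.py; python3 fit.py s20; python3 - <<'E'
from h import *
save('top','t20');save('scene','s21')
a=cv2.imread('pics/t20.png')[160:370,150:560];b=cv2.imread('pics/s21.png')[130:310,190:400]
cv2.imwrite('pics/c9.png',np.hstack([cv2.resize(a,(500,256)),cv2.resize(b,(298,256))]))
E
```

```text
clock: 19.32
position: [0.5401, 0.0564, 0.0544]
ee_rot: [-0.706, -0.027, 0.028, 0.707]
ft_force: [-8.4, -0.2, 18.1]
grip_width: 0.589
94.45 [0.5401 0.0564 0.0544] [-8.45 -0.21 18.13] [-0.238  1.736  0.019] 50.03
n 7258 x [0.106 0.185] zmax 0.2
```

View pics/c9.png

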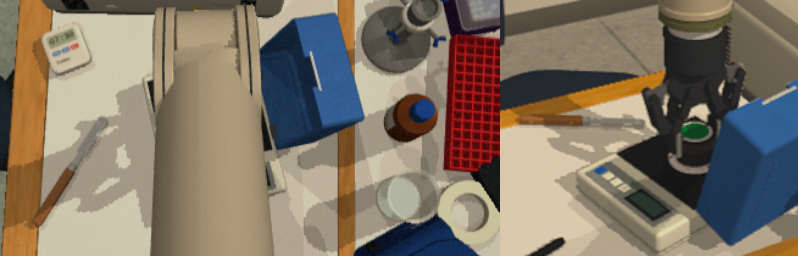

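Cover fully open, spatula lying on the bench, bystanders in place, cell held home with 18 N. Handing in.

```bash
python3 -c "
from workcell import manip
print(manip.hand_in())"
```

```text
the job is handed in; nothing more can be done
None
```

The job is handed in with the cover open, the spatula back on the bench, and the filter cell held fully home in the gripper.

- **Cover:** I levered it up with the spatula blade in the pry slot to about 0.7 rad, then withdrew. It sprang open by itself and has stood still at the same place since.
- **Spatula:** It lies on the bench, left of the photometer, a little way from where it started.
- **Cell:** I turned it counter-clockwise by up to about 24° and it dropped 4 mm. I then pushed it a further 4 mm to a hard stop. The cameras show a total drop of about 8 mm, as the task text says it should.
- **Last check:** The gripper was still holding the cell, pressing down with about 18 N, with some 8 N sideways. The job took 19.4 s, and the beaker, bottle and timer look undisturbed in the last picture.

**Disagreements:**
- The gripper read about 11 mm on the 15 mm handle and 50 mm on the 52 mm cell.
- The wrist camera placed the cell about 2 mm away from where the fixed cameras did.
- The push on the cell briefly reached 28 N (31 N with the sideways part) before I eased it off.

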